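Test the breaker, hang the dip baskets and start the dryer

TASK

Make the drying station ready and start it: first press the breaker's test button so that its lever drops, and lift the lever fully back up; then hang every dip basket by its handle on the drying rack, one to a two-pronged hook. When all hang there, turn the dryer's key clockwise all the way to start, hold it there for two seconds and let it spring back to run. Do not knock over or shove away the other things on the bench.

Things in the scene. Friction and masses are not known exactly. Their poses are not given: they have to be found in the camera images.
- basket1: Wire dip basket of bare steel, 66 mm (its x) by 100 mm (its y), rim 50 mm high, about 0.3 kg, black junction boxes fixed inside; all baskets are alike and stand upright on the bench at the start. Origin: centre of its underside, z up. Two or three baskets are present; an absent one is None.
- basket1_bar (a point): Centre of this basket's handle bar, 130 mm above its underside. The handle is rigid: a level square bar, 10 x 10 mm, along the basket's y between two upright 8 mm legs 92 mm apart (84 mm clear between them), 75 mm free height between rim and bar. Axes as the basket's.
- basket2: Wire dip basket of bare steel, 66 mm (its x) by 100 mm (its y), rim 50 mm high, about 0.3 kg, black junction boxes fixed inside; all baskets are alike and stand upright on the bench at the start. Origin: centre of its underside, z up. Two or three baskets are present; an absent one is None.
- basket2_bar (a point): Centre of this basket's handle bar, 130 mm above its underside. The handle is rigid: a level square bar, 10 x 10 mm, along the basket's y between two upright 8 mm legs 92 mm apart (84 mm clear between them), 75 mm free height between rim and bar. Axes as the basket's.
- basket3: Wire dip basket of bare steel, 66 mm (its x) by 100 mm (its y), rim 50 mm high, about 0.3 kg, black junction boxes fixed inside; all baskets are alike and stand upright on the bench at the start. Origin: centre of its underside, z up. Two or three baskets are present; an absent one is None.
- basket3_bar (a point): Centre of this basket's handle bar, 130 mm above its underside. The handle is rigid: a level square bar, 10 x 10 mm, along the basket's y between two upright 8 mm legs 92 mm apart (84 mm clear between them), 75 mm free height between rim and bar. Axes as the basket's.
- hook1 (a point): Hook at the left (+y) end of the rack: two level 8 mm prongs 50 mm apart (42 mm clear), reaching 85 mm from the rail along the rack's -x (towards the robot), then turned up, tips ending 29 mm above the prongs' centre line. This point: where the centre of a hung handle bar rests, 9 mm over the prongs' centre line, midway between them, 55 mm in front of the rail. Axes as the rack's.
- hook2 (a point): Hook at the middle of the rack: two level 8 mm prongs 50 mm apart (42 mm clear), reaching 85 mm from the rail along the rack's -x (towards the robot), then turned up, tips ending 29 mm above the prongs' centre line. This point: where the centre of a hung handle bar rests, 9 mm over the prongs' centre line, midway between them, 55 mm in front of the rail. Axes as the rack's.
- hook3 (a point): Hook at the right (-y) end of the rack: two level 8 mm prongs 50 mm apart (42 mm clear), reaching 85 mm from the rail along the rack's -x (towards the robot), then turned up, tips ending 29 mm above the prongs' centre line. This point: where the centre of a hung handle bar rests, 9 mm over the prongs' centre line, midway between them, 55 mm in front of the rail. Axes as the rack's.
- rack: Fixed steel drying rack. Its level rail (16 mm thick, 420 mm long, along its y) stands 235 mm above the bench on two end posts; nothing rises above the rail but the hooks' tips. Three hooks, 140 mm apart, point along its -x; an 18 mm high white drip tray lies below them. Origin: on the bench under the middle of the rail; z up.
- breaker: Fixed grey breaker box, 100 (x) by 175 mm (y), 55 mm high, on the robot's left, front to its -x. Origin on the bench, under the middle of the lever's pivot, which runs along y 60 mm above the bench. The test button stands 18 mm in front of the pivot line, 90 mm to +y of the lever, on a raised block 50 mm wide whose top is 85 mm above the bench.
- test (a joint): Travel of the test button, m: 0 out, 0.008 fully in. Pressed straight down, sprung, 1.6 N to 4.8 N. It trips the lever at about 5 mm.
- test_top (a point): Centre of the top of the test button: black round cap 28 mm across, standing 14 mm out of the raised block, 99 mm above the bench when out.
- lever (a joint): Drop lever, rad: 0 fully up (it leans back 0.2 rad beyond upright and rests there by its weight), 1.35 dropped forward to its stop (towards the breaker's -x, 1.15 rad from upright). Pushing the test button in tips it over and it falls. Light (0.12 kg) and free; once lifted past upright it falls to its up stop.
- lever_bar (a point): Centre of the lever's black cross bar: 12 mm round, 70 mm long, level along the breaker's y, carried at both ends by 8 mm stems (62 mm clear between), 85 mm from the pivot line. Its centre is about 95 mm above the bench when dropped, 143 mm when up.
- key (a joint): Spring-return key of the dryer's switch, rad: 0 run (where the spring holds it), 1.0 the start stop, clockwise seen from above. Spring 0.02 N m at rest to 0.14 N m at the stop.
- key_bow (a point): Centre of the key's black flat bow: 36 mm long (its x), 8 mm thick (its y), 36 mm high, upright, 89 mm above the bench, on the vertical turning axis. It stands on a fixed grey box 100 x 110 mm, 55 mm high (lock collar to 61 mm), on the robot's right. Its axes turn with the key.
- reel: Bystander, to be left alone: white reel, 56 mm wide, 30 mm high. Origin: centre of its underside as it lies.
- jar: Bystander, to be left alone: small flux jar, 48 mm wide, 70 mm high. Origin: centre of its underside as it lies.
- tin: Bystander, to be left alone: open steel tin, 70 mm wide, 50 mm high. Origin: centre of its underside as it lies.
- bin: Bystander, to be left alone: open grey bin without handle, 120 x 90 mm, 50 mm high. Origin: centre of its underside as it lies.
- driver: Bystander, to be left alone: screwdriver lying flat. Origin: centre of its underside as it lies.
- brush: Bystander, to be left alone: brush lying flat. Origin: centre of its underside as it lies.

How it is judged (in metres and radians):
On the way, in this order (a step that is already met when the one before it is completed fails the run):
1. the test button is pushed in (value of joint test above 0.003 m).
2. the lever has dropped (value of joint lever above 0.9 rad), for 0.1 s.
3. the lever is lifted fully back up (value of joint lever below 0.1 rad), for 0.2 s.
4. every basket hangs on a hook ((distance between basket1_bar and hook1 below 0.045 m or distance between basket1_bar and hook2 below 0.045 m or distance between basket1_bar and hook3 below 0.045 m) and angle between each of basket1_bar, basket2_bar, basket3_bar's own z axis and vertical below 0.3 rad and linear speed of each of basket1, basket2, basket3 below 0.05 m/s and (distance between basket2_bar and hook1 below 0.045 m or distance between basket2_bar and hook2 below 0.045 m or distance between basket2_bar and hook3 below 0.045 m) and (distance between basket3_bar and hook1 below 0.045 m or distance between basket3_bar and hook2 below 0.045 m or distance between basket3_bar and hook3 below 0.045 m)), for 0.3 s.
5. the key is turned to start and held there (value of joint key above 0.85 rad), for 1.5 s.
6. the key has sprung back to run (value of joint key below 0.15 rad), for 0.2 s.
At the end, for the whole second after the job is handed in: Every basket present hangs at rest on a hook (bar centre within 45 mm of a hook point, tilt under 0.3 rad), the lever is up (under 0.1 rad), the test button out (under 3 mm), and the key, once held beyond 0.85 rad for 1.5 s, is back at run (under 0.15 rad) (all of step 4 and value of joint lever below 0.1 rad and value of joint test below 0.003 m and value of joint key below 0.15 rad); the robot touches nothing.
It fails at once if a bystander is shoved more than 10 cm (distance of any of reel, jar, tin, bin, driver, brush from where it was at the start of the episode above 0.1 m).
It fails at once if the reel, jar, tin or bin is knocked over (angle between any of reel, jar, tin, bin's own z axis and vertical above 0.7 rad).
Of basket1, basket2, basket3 only 2 to 3 are there at a start; the rules pass over those that are not, and their reading is None.
At some moment in a run one of basket1, basket2, basket3 may be knocked a few centimetres aside while the robot is not near it.
It also fails if it takes over 210 s, if anything falls off the work surface, if the arm or the gripper's body presses on something with over 40 N, if the wrist force passes 120 N, or if a joint passes its speed limit or range.

ROBOT

A 6-joint arm with a two-finger parallel gripper is mounted at the origin on the work surface. World frame = base frame: x ahead of the robot, y to its left, z up, the work surface at z = 0. Lengths are in m, angles in degrees, forces in N, time in s.
With the tool pointing down it reaches from about 0.4 to 0.825 m from the base axis. Payload 7 kg.
Tool frame: the origin (TCP) lies at the centre of the arm's flange, where the gripper is bolted on; the fingertips stand 178 mm ahead of it and the grasp point (between the pads) lies 159 mm ahead of it (ctrl.hold_point_z is the distance from the TCP to the grasp point, in m); z points along the fingers, y is the line along which they close (so a half turn about z gives the same grasp; the last joint's range is limited). The gripper opens to 88 mm and grips with 3 to 60 N. Pads are 19 mm wide; open, the fingers measure 130 mm over their backs; the gripper's body (78 mm by 193 mm) begins 47 mm behind the grasp point.
Start: joints at [-54.884, 20.546, 0.682, 0, -70.136, -16.507], TCP at [0.215, -0.64, 0.405] pointing down, gripper open.
Joint ranges: [-176.03, 176.03], [-82.01, 121.73], [-58.28, 71.71], [-173.87, 95.51], [-174.79, -0.11], [-173.66, 173.66]. Speed limits (degrees/s): [136.94, 136.94, 172.46, 180, 180, 180].

INTERFACE

Orientations are given as [roll, pitch, yaw] about the fixed x, y, z axes, in that order (R = Rz(yaw) Ry(pitch) Rx(roll)).
In Python, from plant import ctrl gives the robot as it stands.
- The arm moves only by the shell command python3 -m inch 'ROWS'. ROWS is JSON, one flat list of numbers, 7 for each row, row after row: the closure, from 0 (fully open) to 1 (shut), then the shift along the tool's x, y, z in mm, then the turn, a rotation vector about the tool's x, y, z in degrees. In form: [hand, x, y, z, wx, wy, wz, hand, x, y, z, wx, wy, wz, ...]. A call has 1 to 5 rows; each row is the pose to reach, as a shift and turn from the pose commanded when the call began, along the tool's axes at that moment; what a row does not reach only later rows make up. A row lasts 1/10 s, in which the tool goes at most 50 mm and 8.59 degrees, less where a joint would pass 70% of its speed; a pose out of reach is approached as far as the arm can. A call with a gripper value outside its range is refused whole. The fingers move at their own pace and stop on an object; the grip force is fixed at half the most. Time passes only in rows, so rows that repeat a pose let the fingers close. It gives the time, the measured TCP pose, the force, the opening and the grip force at its end, in the units of the state.
- ctrl.get_obs(): the state, without advancing time (a new reading comes with each control period).
- ctrl.snapshot(name): name is "scene" or "top"; returns a dict with "frame" (400x640x3 uint8, red, green, blue), "K" (3x3 intrinsics, pixels), "k1" (the pictures are not rectified: a ray, as slopes to the right and down, at radius r is drawn at 1 + k1 r^2 times it, then the intrinsics apply), "R" (3x3) and "t" (3): a world point X has camera coordinates R X + t. Camera axes: x right, y down, z forward; pixel columns grow to the right and rows downward; lengths in m; the calibration is good to about 2 mm. A picture is of the moment at which its call begins. There is no depth.
- ctrl.close_job(): hands the job in; it is judged then, once.
Trained networks look in a picture, given as the dict that the camera call returned (one of the last four; its "shot" number tells which), for a name from the list of things; names that differ only in an ending like _2 or _b are one class to them, and where a whole thing is asked for, a point or a joint stands for the part that bears it (a point fixed in the world has none). Each returns a list of dicts, best first, with "p" (0 to 1); they miss things now and then, are a little off and sometimes report something else, mostly with a low value. They report only what shows in the picture. A call takes as long as a camera call.
- ctrl.recognise(picture, thing): "location" ([x, y, z] in m, in world coordinates, good to about 4 mm: the middle of the surface that is visible of it).
- ctrl.trace(picture, thing): "pixels" (400x640 bool, what is visible of it).
- ctrl.mark_of(picture, thing): "location" ([x, y, z] in m, in world coordinates, good to about 4 mm: a listed point, or the origin of a listed thing).
The state is a dict: "clock": time; "joint_pos": joint angles; "qvel": joint speeds; "tau": joint torques, N m; "tool_pos": TCP position; "orientation": TCP orientation; "force": force on the tool from outside, world axes, zero at the start; "moment": the same for the moment, N m; "opening": finger opening in m; "gripper_force": force on a finger pad.
Only numpy, scipy, OpenCV 4.12 (cv2) and the standard library are available. Lean on these libraries where they do the work, as an engineer would, in place of code of your own. Each camera call takes 0.05 s, during which the arm holds its last target. There are 200 camera calls.

## Working session

There is one attempt and no reset: what is moved stays moved. The work goes in short steps, Python scripts to look and compute and a shell command to move; the robot and the scene stay as the last step left them, time stands still between calls to the robot, and variables do not carry over. Pictures are saved under pics/ and viewed, at most 17 in all, crops included, and the job is handed in when it is done.

```bash
ls; mkdir -p pics
cat > h.py <<'E'
import numpy as np, cv2
from scipy.spatial.transform import Rotation as Rot
from plant import ctrl
def save(s,name,crop=None,scale=1):
    f=s["frame"]
    if crop: r0,r1,c0,c1=crop; f=f[r0:r1,c0:c1]
    if scale!=1: f=cv2.resize(f,None,fx=scale,fy=scale,interpolation=cv2.INTER_CUBIC)
    cv2.imwrite("pics/"+name,f[:,:,::-1])
def tool():
    o=ctrl.get_obs(); R=Rot.from_euler("xyz",o["orientation"],degrees=True)
    return np.array(o["tool_pos"]),R
def go(p,yaw=None,R=None):
    "shift (mm) and rotvec (deg) in tool axes to reach TCP p"
    t,R0=tool()
    d=R0.inv().apply(np.array(p)-t)*1000
    if R is None: R=Rot.from_euler("xyz",[180,0,yaw],degrees=True)
    return d.round(1),(R0.inv()*R).as_rotvec(degrees=True).round(2)
def proj(s,X):
    c=s["R"]@np.array(X)+s["t"]; u=c[:2]/c[2]; u=u*(1+s["k1"]*(u@u))
    return (s["K"]@np.r_[u,1])[:2]
E
python3 - <<'E'
from h import *
print(ctrl.get_obs(), ctrl.hold_point_z)
for n in("scene","top"):
    s=ctrl.snapshot(n); save(s,n+"0.png")
    print(n,(-np.array(s["R"]).T@s["t"]).round(3))
    for th in ["basket1","basket1_bar","hook1","hook2","hook3","rack","breaker","test_top","lever_bar","key_bow","reel","jar","tin","bin","driver","brush"]:
        r=ctrl.mark_of(s,th); print(th,[(np.round(d["location"],3).tolist(),round(d["p"],2)) for d in r[:5]])
E
```

```text
pics
{'clock': 0.0, 'joint_pos': array([-5.48828482e+01,  2.05912568e+01,  6.31514692e-01, -1.99617013e-02,
       -7.01381707e+01, -1.65054767e+01]), 'qvel': array([ 0.00930876,  0.00133131,  0.09881291,  0.01485769, -0.0601224 ,
       -0.00414339]), 'tau': array([ 1.17770705e-04, -5.82722032e+01,  2.93058336e+01,  6.99735403e+00,
        6.91729132e-03, -1.60240966e-04]), 'tool_pos': array([ 0.21533527, -0.63950248,  0.4037078 ]), 'orientation': array([ 1.79900790e+02, -9.82850491e-03, -1.61395115e+02]), 'force': array([-0.36207568, -0.25897944, -0.6383386 ]), 'moment': array([-0.04219436, -0.04045452, -0.00921307]), 'gripper_force': 0.0, 'opening': 0.08752267825032906} 0.1593
scene [ 1.277 -0.309  0.797]
basket1 [([0.437, -0.193, -0.0], 0.68), ([0.434, 0.18, -0.003], 0.61)]
basket1_bar [([0.534, 0.368, 0.004], 0.16)]
hook1 [([0.64, 0.024, 0.242], 0.8), ([0.645, 0.166, 0.244], 0.78), ([0.637, -0.116, 0.244], 0.76), ([0.438, -0.19, 0.001], 0.18)]
hook2 [([0.64, 0.024, 0.242], 0.8), ([0.645, 0.166, 0.244], 0.78), ([0.637, -0.116, 0.244], 0.76), ([0.438, -0.19, 0.001], 0.18)]
hook3 [
[... 981 characters left out ...]
 ([0.643, 0.026, 0.242], 0.7)]
hook3 [([0.644, 0.17, 0.244], 0.76), ([0.642, -0.118, 0.245], 0.76), ([0.643, 0.026, 0.242], 0.7)]
rack [([0.7, 0.022, 0.0], 0.66), ([0.538, -0.083, -0.001], 0.51)]
breaker [([0.534, 0.366, 0.0], 0.95), ([0.439, 0.181, 0.004], 0.16)]
test_top [([0.469, 0.428, 0.098], 0.46)]
lever_bar [([0.551, 0.374, 0.142], 0.5)]
key_bow [([0.496, -0.381, 0.089], 0.41)]
reel [([0.541, 0.052, -0.0], 0.66), ([0.436, 0.177, 0.132], 0.29)]
jar [([0.539, -0.082, 0.0], 0.45)]
tin [([0.344, -0.445, -0.001], 0.72)]
bin [([0.362, 0.456, -0.002], 0.73), ([0.697, 0.02, -0.0], 0.68)]
driver [([0.307, 0.28, 0.001], 0.56), ([0.345, -0.45, 0.0], 0.49)]
brush [([0.315, -0.319, -0.003], 0.65)]
```

View pics/scene0.png

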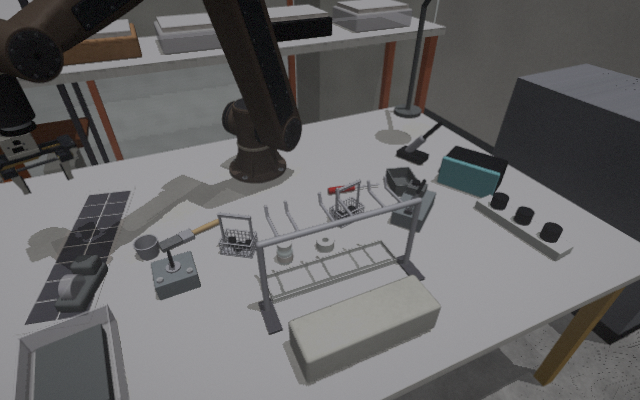

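View pics/top0.png

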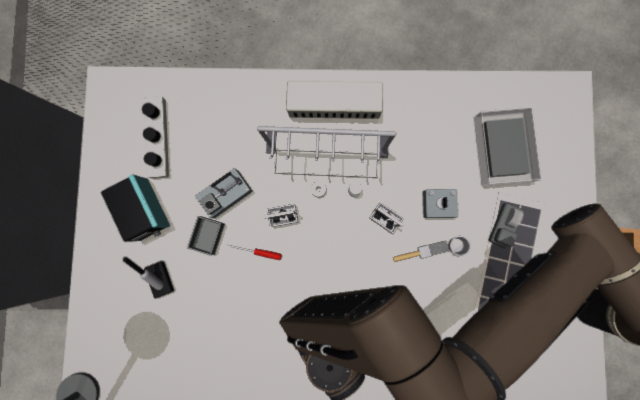

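The top view shows two baskets, at about (283,215) and (386,218). The breaker is at (223,192) and rotated, with its lever up. The key box is at (440,204), and three hooks face the robot. Next I need the yaw angles.

Run:
```python
from h import *
s=ctrl.snapshot("top")
a=[(170,250,240,320),(180,260,345,425),(165,245,400,480),(155,235,185,265)]
f=[cv2.resize(s["frame"][r0:r1,c0:c1],(400,300) if 0 else (300,300),interpolation=cv2.INTER_CUBIC) for r0,r1,c0,c1 in a]
cv2.imwrite("pics/c1.png",np.vstack([np.hstack(f[:2]),np.hstack(f[2:])])[:,:,::-1])
for th in("basket1","basket1_bar"):
  for d in ctrl.trace(s,th)[:3]:
    m=d["pixels"]; v,u=np.nonzero(m); r=cv2.minAreaRect(np.c_[u,v].astype(np.float32)); print(th,d["p"],m.sum(),r)
print(s["K"],s["k1"],np.round(s["R"],3))
for X in [(.436,-.191,.13),(.436,.18,.13)]: print(proj(s,X))
```

```text
basket1 0.84 545 ((280.87200927734375, 215.29598999023438), (18.96185874938965, 31.841611862182617), 79.69515228271484)
basket1 0.75 593 ((387.2319641113281, 218.4507598876953), (33.57966613769531, 20.206491470336914), 33.023868560791016)
basket1 0.67 188 ((223.65382385253906, 183.2307586669922), (14.42220401763916, 26.902956008911133), 56.30992889404297)
[[378.57986132   0.         321.51818609]
 [  0.         378.57986132 197.45620582]
 [  0.           0.           1.        ]] 0.02434252670753616 [[ 0.023 -0.999 -0.023]
 [-0.996 -0.021 -0.09 ]
 [ 0.089  0.025 -0.996]]
[389.15035655 217.15145761]
[277.90269965 214.68537401]
```

View pics/c1.png

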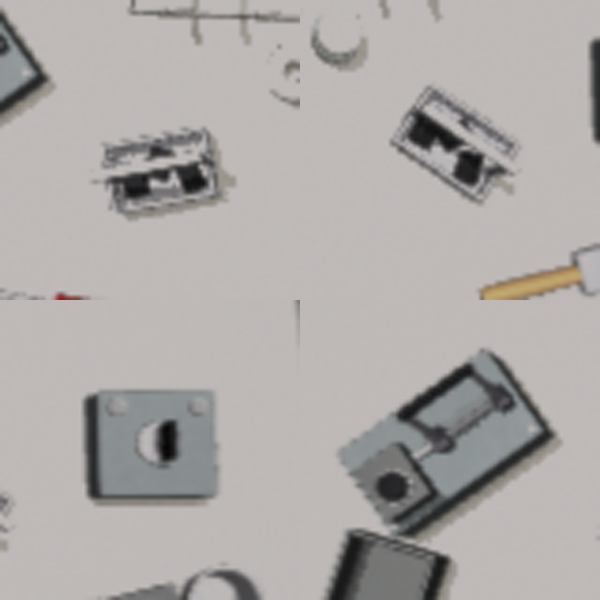

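```bash
cat >> h.py <<'E'
def D(yaw): return Rot.from_euler("xyz",[180,0,yaw],degrees=True)
def chain(*w):
    "waypoints (x,y,z TCP m, yaw): per leg shift mm and turn deg in tool axes of the previous one"
    t,R0=tool()
    for x,y,z,yaw in w:
        R=D(yaw); p=np.array([x,y,z]); d=R0.inv().apply(p-t)*1000; r=(R0.inv()*R).as_rotvec(degrees=True)
        print(d.round(0).tolist(),r.round(1).tolist(),"rows>=%.1f"%max(np.linalg.norm(d)/50,np.linalg.norm(r)/8.59)); t,R0=p,R
E
python3 - <<'E'
from h import *
chain((.30,-.46,.44,-143),(.42,-.28,.46,-120),(.47,-.06,.46,-100),(.47,.17,.46,-76),(.467,.38,.40,-53),(.467,.428,.295,-53),(.467,.428,.268,-53))
E
```

```text
[-138.0, 143.0, -35.0] [0.0, -0.0, -18.4] rows>=4.0
[-204.0, 72.0, -20.0] [0.0, 0.0, -23.0] rows>=4.3
[-216.0, 67.0, 0.0] [0.0, 0.0, -20.0] rows>=4.5
[-227.0, 40.0, 0.0] [-0.0, 0.0, -24.0] rows>=4.6
[-204.0, -48.0, 60.0] [0.0, 0.0, -23.0] rows>=4.4
[-38.0, -29.0, 105.0] [0.0, 0.0, 0.0] rows>=2.3
[-0.0, -0.0, 27.0] [0.0, 0.0, 0.0] rows>=0.5
```

```bash
python3 -m inch '[1,-138,143,-35,0,0,-18.4, 1,-138,143,-35,0,0,-18.4, 1,-138,143,-35,0,0,-18.4, 1,-138,143,-35,0,0,-18.4, 1,-138,143,-35,0,0,-18.4]'
python3 -m inch '[1,-204,72,-20,0,0,-23, 1,-204,72,-20,0,0,-23, 1,-204,72,-20,0,0,-23, 1,-204,72,-20,0,0,-23, 1,-204,72,-20,0,0,-23]'
python3 -m inch '[1,-216,67,0,0,0,-20, 1,-216,67,0,0,0,-20, 1,-216,67,0,0,0,-20, 1,-216,67,0,0,0,-20, 1,-216,67,0,0,0,-20]'
python3 -m inch '[1,-227,40,0,0,0,-24, 1,-227,40,0,0,0,-24, 1,-227,40,0,0,0,-24, 1,-227,40,0,0,0,-24, 1,-227,40,0,0,0,-24]'
python3 -m inch '[1,-204,-48,60,0,0,-23, 1,-204,-48,60,0,0,-23, 1,-204,-48,60,0,0,-23, 1,-204,-48,60,0,0,-23, 1,-204,-48,60,0,0,-23]'
python3 - <<'E'
from h import *
s=ctrl.snapshot("scene")
for th in("test_top","lever_bar","breaker"): print([(np.round(d["location"],3).tolist(),round(d["p"],2)) for d in ctrl.mark_of(s,th)[:2]])
print(ctrl.get_obs()["joint_pos"].round(1))
chain((.467,.428,.295,-53))
E
```

```text
clock: 2.35
tool_pos: [0.3021, -0.4565, 0.4419]
orientation: [-179.8, 0.1, -142.8]
force: [0.3, -0.5, 0.5]
opening: 0.0532
gripper_force: 0.0
clock: 2.85
tool_pos: [0.4217, -0.2773, 0.4604]
orientation: [-179.9, 0.0, -119.8]
force: [0.2, -1.0, 0.4]
opening: 0.0137
gripper_force: 0.0
clock: 3.35
tool_pos: [0.4704, -0.0566, 0.46]
orientation: [-179.9, 0.0, -99.9]
force: [0.4, -0.6, -0.6]
opening: 0.0002
gripper_force: 0.0
clock: 3.85
tool_pos: [0.4698, 0.174, 0.4598]
orientation: [-180.0, 0.0, -75.9]
force: [0.5, 0.0, -0.6]
opening: 0.0007
gripper_force: 0.0
clock: 4.35
tool_pos: [0.4669, 0.3842, 0.3973]
orientation: [179.9, -0.0, -52.9]
force: [-0.4, -1.1, -0.0]
opening: 0.0006
gripper_force: 0.0
[([0.469, 0.426, 0.102], 0.48)]
[([0.547, 0.379, 0.14], 0.51)]
[([0.537, 0.368, 0.001], 0.56)]
[ 57.7  14.   -9.3   0.  -66.8 -20.7]
[-38.0, -28.0, 104.0] [0.1, -0.0, 0.0] rows>=2.3
```

```bash
python3 -m inch '[1,-38,-28,104,0,0,0, 1,-38,-28,104,0,0,0, 1,-38,-28,104,0,0,0, 1,-38,-28,104,0,0,0, 1,-38,-28,104,0,0,0]'
python3 -m inch '[1,0,0,12,0,0,0, 1,0,0,18,0,0,0, 1,0,0,24,0,0,0, 1,0,0,24,0,0,0]'
python3 -m inch '[1,0,0,-80,0,0,0, 1,0,0,-80,0,0,0, 1,0,0,-80,0,0,0, 1,0,0,-80,0,0,0]'
python3 - <<'E'
from h import *
s=ctrl.snapshot("scene"); save(s,"sb.png",(150,250,370,470),4)
for n in("scene","top"):
  s=ctrl.snapshot(n)
  for th in("test_top","lever_bar","breaker"): print([(np.round(d["location"],3).tolist(),round(d["p"],2)) for d in ctrl.mark_of(s,th)[:2]])
E
```

```text
clock: 5.05
tool_pos: [0.4674, 0.4275, 0.2976]
orientation: [-179.9, 0.0, -53.0]
force: [-0.0, -0.5, 1.4]
opening: 0.0003
gripper_force: 0.0
clock: 5.45
tool_pos: [0.4669, 0.4278, 0.272]
orientation: [-180.0, -0.0, -53.0]
force: [1.0, -0.9, 3.6]
opening: 0.0004
gripper_force: 1.7
clock: 5.85
tool_pos: [0.4666, 0.4279, 0.3529]
orientation: [-179.9, 0.1, -53.0]
force: [0.3, 0.5, -0.1]
opening: 0.0002
gripper_force: 0.0
[([0.47, 0.426, 0.101], 0.58)]
[([0.472, 0.321, 0.094], 0.46), ([0.467, 0.425, 0.102], 0.3)]
[([0.538, 0.367, 0.003], 0.89)]
[([0.468, 0.427, 0.097], 0.43)]
[([0.476, 0.32, 0.096], 0.77)]
[([0.536, 0.363, 0.001], 0.67), ([0.641, -0.113, 0.244], 0.54)]
```

View pics/sb.png

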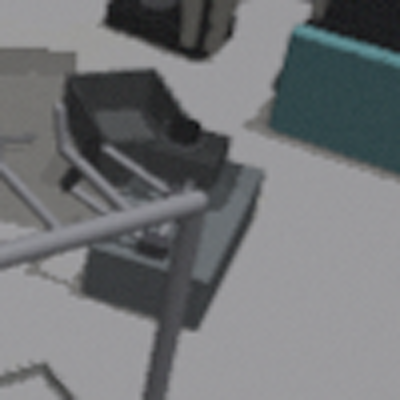

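Run:
```python
from h import *
chain((.475,.3195,.33,-53),(.475,.3195,.250,-53))
```

```text
[92.0, 59.0, 21.0] [0.0, -0.0, 0.0] rows>=2.2
[-0.0, -0.0, 80.0] [0.0, 0.0, 0.0] rows>=1.6
```

```bash
python3 -m inch '[0.6,92,59,21,0,0,0, 0.6,92,59,21,0,0,0, 0.6,92,59,21,0,0,0, 0.6,92,59,21,0,0,0, 0.6,92,59,21,0,0,0]'
python3 -m inch '[0.6,0,0,20,0,0,0, 0.6,0,0,40,0,0,0, 0.6,0,0,60,0,0,0, 0.6,0,0,80,0,0,0, 0.6,0,0,80,0,0,0]'
python3 -m inch '[0.82,0,0,0,0,0,0, 0.82,0,0,0,0,0,0, 0.82,0,0,0,0,0,0, 0.82,0,0,0,0,0,0, 0.82,0,0,0,0,0,0]'
```

```text
clock: 6.8
tool_pos: [0.4753, 0.3194, 0.3311]
orientation: [-179.9, 0.0, -53.0]
force: [0.1, 0.7, -0.2]
opening: 0.0324
gripper_force: 0.0
clock: 7.3
tool_pos: [0.4743, 0.3196, 0.2481]
orientation: [179.8, -0.0, -52.9]
force: [-0.8, -0.4, -0.3]
opening: 0.0354
gripper_force: 0.0
clock: 7.8
tool_pos: [0.475, 0.319, 0.2513]
orientation: [-179.9, 0.0, -53.0]
force: [-0.1, -0.4, -0.4]
opening: 0.0163
gripper_force: 0.0
```

```bash
python3 -m inch '[0.82,0,-5,-10,0,0,0, 0.82,0,-11,-18,0,0,0, 0.82,0,-20,-27,0,0,0, 0.82,0,-30,-35,0,0,0, 0.82,0,-41,-41,0,0,0]'
python3 -m inch '[0.82,0,-11,-5,0,0,0, 0.82,0,-24,-8,0,0,0, 0.82,0,-36,-9,0,0,0, 0.82,0,-48,-8,0,0,0, 0.82,0,-57,-8,0,0,0]'
python3 -m inch '[0.6,0,0,0,0,0,0, 0.6,0,0,0,0,0,0, 0.6,0,0,0,0,0,0, 0.6,0,0,-30,0,0,0, 0.6,0,0,-80,0,0,0]'
python3 -m inch '[0.6,0,0,-80,0,0,0, 0.6,0,0,-80,0,0,0]'
python3 - <<'E'
from h import *
for n in("scene","top"):
  s=ctrl.snapshot(n)
  for th in("lever_bar","basket1"): print([(np.round(d["location"],3).tolist(),round(d["p"],2)) for d in ctrl.mark_of(s,th)[:3]])
  if n=="top": save(s,"t2.png",(160,260,190,320),5)
chain((.44,.25,.40,-70),(.436,.18,.36,-79.5))
E
```

```text
clock: 8.3
tool_pos: [0.5081, 0.3438, 0.2935]
orientation: [-179.9, 0.0, -53.0]
force: [-0.1, 0.5, 0.6]
opening: 0.0155
gripper_force: 0.3
clock: 8.8
tool_pos: [0.5531, 0.3777, 0.2992]
orientation: [179.8, -0.0, -53.0]
force: [-25.7, -13.5, 22.1]
opening: 0.0158
gripper_force: 15.0
clock: 9.3
tool_pos: [0.5525, 0.3775, 0.3767]
orientation: [179.6, -0.0, -53.0]
force: [0.4, 0.8, -0.1]
opening: 0.0349
gripper_force: 0.0
clock: 9.5
tool_pos: [0.5534, 0.3779, 0.4647]
orientation: [-179.7, 0.0, -53.0]
force: [0.9, 0.6, -0.3]
opening: 0.0349
gripper_force: 0.0
[([0.549, 0.378, 0.144], 0.4)]
[([0.437, 0.181, 0.001], 0.87), ([0.437, -0.19, 0.002], 0.77), ([0.433, 0.182, 0.128], 0.72)]
[([0.644, 0.025, 0.241], 0.48)]
[([0.435, -0.194, -0.002], 0.85), ([0.438, 0.178, -0.0], 0.61), ([0.495, -0.382, 0.09], 0.39)]
[34.0, 167.0, 59.0] [0.1, -0.0, 17.0] rows>=3.6
[64.0, 28.0, 40.0] [0.0, -0.0, 9.5] rows>=1.6
```

View pics/t2.png

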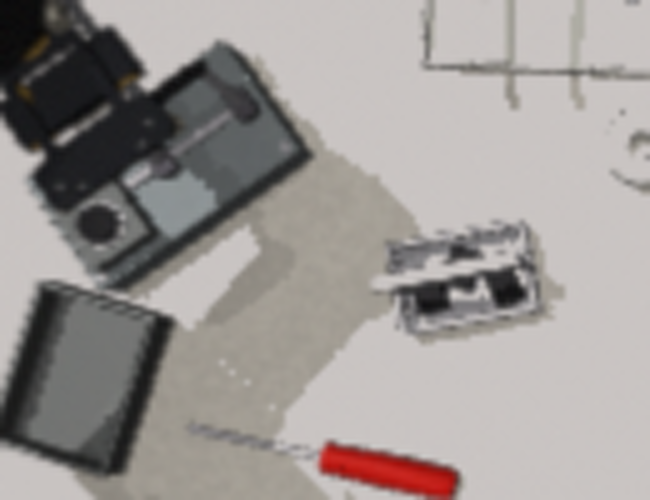

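The lever is back up, and the left basket hasn't moved. Its bar runs through about (370,285)–(545,262) in the crop.

```bash
python3 -m inch '[0.3,34,167,59,0,0,17, 0.3,34,167,59,0,0,17, 0.3,34,167,59,0,0,17, 0.3,34,167,59,0,0,17, 0.3,34,167,59,0,0,17]'
python3 -m inch '[0.3,64,28,40,0,0,9, 0.3,64,28,40,0,0,9, 0.3,64,28,40,0,0,9]'
python3 - <<'E'
from h import *
s=ctrl.snapshot("scene"); save(s,"sc3.png",(140,240,280,410),5)
print(ctrl.get_obs()["orientation"]); chain((.436,.18,.289,-80))
E
```

```text
clock: 10.3
tool_pos: [0.4376, 0.2472, 0.3987]
orientation: [179.8, -0.1, -70.0]
force: [0.3, 0.3, 0.9]
opening: 0.0607
gripper_force: 0.0
clock: 10.6
tool_pos: [0.4348, 0.1779, 0.358]
orientation: [179.7, -0.1, -79.1]
force: [1.0, 0.3, -0.4]
opening: 0.0614
gripper_force: 0.0
[ 1.79863853e+02 -9.59110021e-02 -7.90708370e+01]
[-1.0, -1.0, 70.0] [0.1, -0.1, 0.9] rows>=1.4
```

View pics/sc3.png

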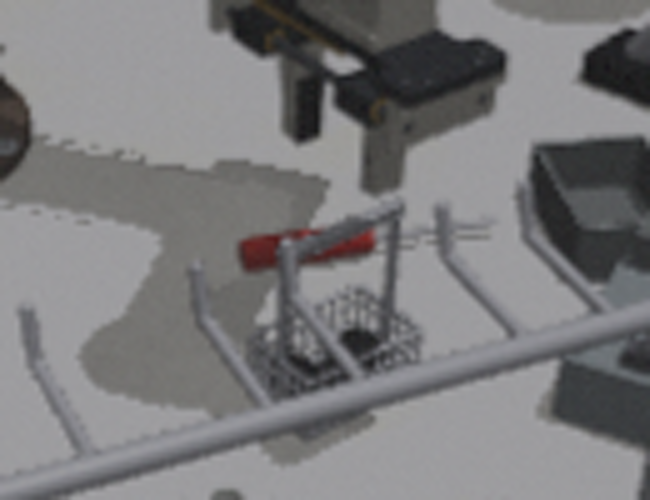

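The fingers straddle the bar, so I descend, grip and lift.

```bash
python3 -m inch '[0.3,-1,-1,25,0,0,0, 0.3,-1,-1,50,0,0,0, 0.3,-1,-1,69,0,0,0, 0.3,-1,-1,69,0,0,0]'
python3 -m inch '[1,0,0,0,0,0,0, 1,0,0,0,0,0,0, 1,0,0,0,0,0,0, 1,0,0,0,0,0,0, 1,0,0,0,0,0,0]'
python3 -m inch '[1,0,0,0,0,0,0, 1,0,0,0,0,0,0, 1,0,0,0,0,0,0, 1,0,0,0,0,0,0]'
python3 -m inch '[1,0,0,-20,0,0,0, 1,0,0,-50,0,0,0, 1,0,0,-90,0,0,0, 1,0,0,-130,0,0,0, 1,0,0,-165,0,0,0]'
python3 -m inch '[1,0,0,0,0,0,0, 1,0,0,0,0,0,0]'
python3 - <<'E'
from h import *
o=ctrl.get_obs(); print(o["joint_pos"].round(1))
# hook approach point 110 mm in front of hook1, then onto it
chain((.53,.168,.445,-91),(.645,.168,.445,-91),(.645,.168,.412,-91))
s=ctrl.snapshot("scene"); save(s,"sc4.png",(100,240,260,440),4)
for th in("basket1_bar","basket1","hook1"): print(th,[(np.round(d["location"],3).tolist(),round(d["p"],2)) for d in ctrl.mark_of(s,th)[:3]])
E
```

```text
clock: 11.05
tool_pos: [0.4366, 0.1822, 0.2895]
orientation: [179.8, -0.1, -79.0]
force: [-0.0, 0.1, -0.7]
opening: 0.0614
gripper_force: 0.0
clock: 11.55
tool_pos: [0.4368, 0.1819, 0.2922]
orientation: [-179.9, 0.0, -79.0]
force: [0.3, 0.5, 0.6]
opening: 0.0269
gripper_force: 0.0
clock: 11.95
tool_pos: [0.4367, 0.1818, 0.2916]
orientation: [-180.0, 0.0, -79.0]
force: [0.4, -0.0, -1.3]
opening: 0.0096
gripper_force: 30.0
clock: 12.45
tool_pos: [0.4363, 0.1814, 0.4582]
orientation: [180.0, 0.0, -79.0]
force: [1.4, 0.7, -3.5]
opening: 0.0097
gripper_force: 30.0
clock: 12.65
tool_pos: [0.4363, 0.1816, 0.4564]
orientation: [180.0, 0.0, -79.0]
force: [-0.8, -0.6, -4.6]
opening: 0.0095
gripper_force: 30.0
[ 46.5  -0.8 -18.9  -0.1 -71.9 -35.5]
[31.0, -89.0, 11.0] [0.0, 0.0, 12.0] rows>=1.9
[-2.0, -115.0, -0.0] [0.0, 0.0, 0.0] rows>=2.3
[0.0, -0.0, 33.0] [0.0, 0.0, 0.0] rows>=0.7
basket1_bar []
basket1 [([0.44, -0.191, 0.001], 0.87), ([0.437, 0.18, 0.162], 0.6)]
hook1 [([0.642, 0.026, 0.24], 0.91), ([0.646, 0.167, 0.246], 0.76), ([0.636, -0.115, 0.24], 0.58)]
```

View pics/sc4.png

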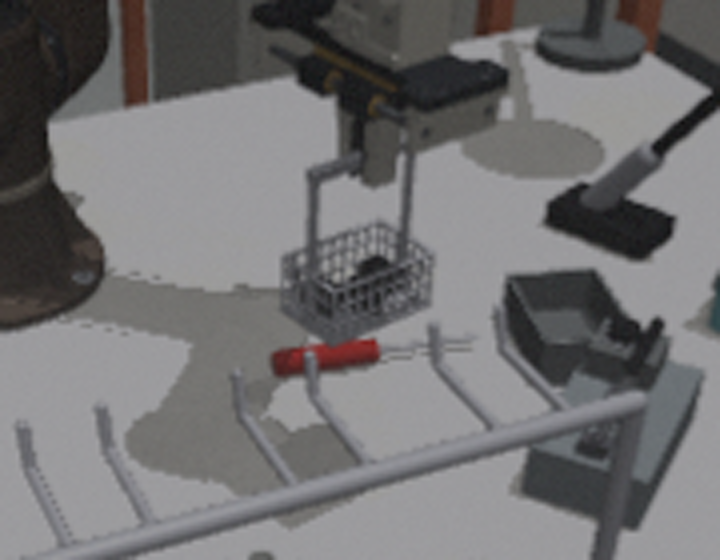

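Run:
```python
from h import *
s=ctrl.snapshot("scene"); t,R=tool()
P=t+R.apply([0,0,.1593])
u=R.apply([1,0,0])
for k in(-.046,0,.046): print(k,((proj(s,P+k*u)-[260,100])*4).round(0))
```

```text
-0.046 [414. 139.]
0 [367. 155.]
0.046 [317. 173.]
```

```bash
python3 -m inch '[1,29,-89,11,0,0,12, 1,29,-89,11,0,0,12, 1,29,-89,11,0,0,12, 1,29,-89,11,0,0,12]'
python3 -m inch '[1,-2,-25,0,0,0,0, 1,-2,-50,0,0,0,0, 1,-2,-75,0,0,0,0, 1,-2,-100,0,0,0,0, 1,-2,-115,0,0,0,0]'
python3 -m inch '[1,0,0,0,0,0,0, 1,0,0,0,0,0,0]'
python3 - <<'E'
from h import *
for n in("scene","top"):
  s=ctrl.snapshot(n)
  for th in("basket1","hook1"): print(th,[(np.round(d["location"],3).tolist(),round(d["p"],2)) for d in ctrl.mark_of(s,th)[:3]])
  if n=="scene": save(s,"sc5.png",(120,260,280,460),4)
chain((.645,.170,.412,-91))
E
```

```text
clock: 13.3
tool_pos: [0.5304, 0.17, 0.4433]
orientation: [179.8, -0.2, -91.1]
force: [-0.5, -1.2, -3.1]
opening: 0.0096
gripper_force: 30.0
clock: 13.8
tool_pos: [0.6453, 0.1706, 0.4451]
orientation: [180.0, -0.0, -90.9]
force: [-0.0, -0.5, -3.1]
opening: 0.0094
gripper_force: 30.0
clock: 14.0
tool_pos: [0.6441, 0.1705, 0.4451]
orientation: [179.9, -0.0, -91.0]
force: [0.0, 1.3, -3.9]
opening: 0.0098
gripper_force: 30.0
basket1 [([0.438, -0.19, -0.001], 0.88), ([0.644, 0.172, 0.152], 0.69), ([0.536, 0.37, 0.003], 0.68)]
hook1 [([0.64, 0.023, 0.243], 0.83), ([0.639, -0.114, 0.242], 0.83), ([0.648, 0.168, 0.247], 0.77)]
basket1 [([0.646, 0.168, 0.153], 0.73), ([0.435, -0.19, 0.0], 0.59)]
hook1 [([0.641, 0.023, 0.241], 0.89), ([0.643, 0.17, 0.243], 0.84), ([0.64, -0.115, 0.244], 0.82)]
[0.0, -1.0, 34.0] [-0.0, 0.0, 0.0] rows>=0.7
```

View pics/sc5.png

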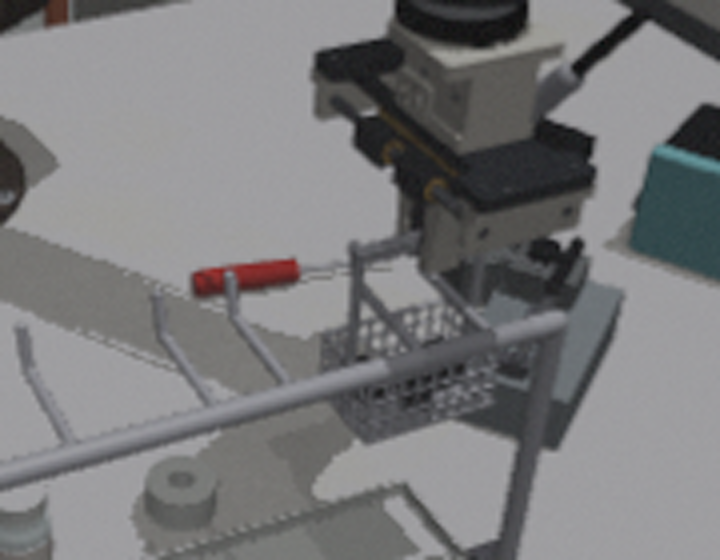

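```bash
python3 -m inch '[1,0,0,10,0,0,0, 1,0,0,20,0,0,0, 1,0,0,28,0,0,0, 1,0,0,34,0,0,0, 1,0,0,37,0,0,0]'
python3 -m inch '[1,0,0,2,0,0,0, 1,0,0,2,0,0,0]'
```

```text
clock: 14.8
tool_pos: [0.6446, 0.1703, 0.4074]
orientation: [179.9, -0.0, -91.0]
force: [-0.2, 0.5, -4.4]
opening: 0.0093
gripper_force: 30.0
clock: 15.0
tool_pos: [0.6447, 0.1703, 0.4071]
orientation: [-180.0, -0.0, -91.0]
force: [-0.8, -0.2, -1.8]
opening: 0.0094
gripper_force: 30.0
```

```bash
python3 -m inch '[1,0,0,2,0,0,0, 1,0,0,2,0,0,0]'
python3 -m inch '[0.7,0,0,0,0,0,0, 0.7,0,0,0,0,0,0, 0.7,0,0,0,0,0,0, 0.7,0,0,0,0,0,0, 0.7,0,0,0,0,0,0]'
python3 - <<'E'
from h import *
for n in("scene","top"):
  s=ctrl.snapshot(n)
  for th in("basket1",): print(th,[(np.round(d["location"],3).tolist(),round(d["p"],2)) for d in ctrl.mark_of(s,th)[:3]])
  if n=="scene": save(s,"sc6.png",(120,260,280,460),4)
E
```

```text
clock: 15.2
tool_pos: [0.6447, 0.1703, 0.4065]
orientation: [-179.9, 0.0, -91.0]
force: [-3.3, -0.2, 5.7]
opening: 0.0094
gripper_force: 30.0
clock: 15.7
tool_pos: [0.6447, 0.1703, 0.4045]
orientation: [180.0, -0.0, -91.0]
force: [0.7, -0.7, 0.7]
opening: 0.026
gripper_force: 0.0
basket1 [([0.641, 0.169, 0.114], 0.58), ([0.642, 0.166, 0.242], 0.4)]
basket1 [([0.646, 0.166, 0.116], 0.69)]
```

View pics/sc6.png

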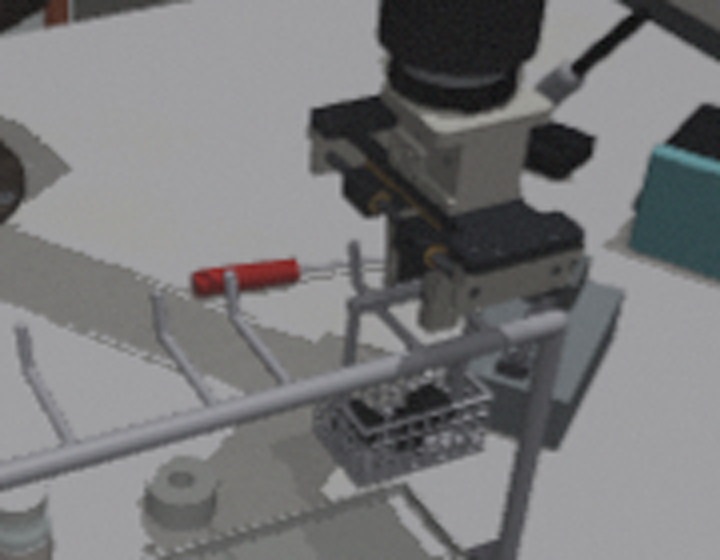

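The first basket hangs on hook 1, with its bar on the prongs at about (355–420, 300). I retreat straight up and look for the second basket.

```bash
python3 -m inch '[0.7,0,0,-10,0,0,0, 0.7,0,0,-25,0,0,0, 0.7,0,0,-50,0,0,0, 0.7,0,0,-80,0,0,0, 0.7,0,0,-80,0,0,0]'
python3 - <<'E'
from h import *
for n in("scene","top"):
  s=ctrl.snapshot(n)
  for th in("basket1","basket2"): print(th,[(np.round(d["location"],3).tolist(),round(d["p"],2)) for d in ctrl.mark_of(s,th)[:4]])
  for d in ctrl.trace(s,"basket1")[:4]:
    m=d["pixels"]; v,u=np.nonzero(m); r=cv2.minAreaRect(np.c_[u,v].astype(np.float32)); print(d["p"],m.sum(),r)
save(s,"t7.png",(170,270,330,460),5)
chain((.55,.05,.48,-100),(.45,-.10,.46,-112))
E
```

```text
clock: 16.4
tool_pos: [0.6452, 0.1702, 0.4906]
orientation: [-179.6, 0.1, -91.0]
force: [-0.4, 0.4, -0.0]
opening: 0.0261
gripper_force: 0.0
basket1 [([0.438, -0.194, -0.001], 0.64), ([0.642, 0.167, 0.112], 0.63)]
basket2 [([0.438, -0.194, -0.001], 0.64), ([0.642, 0.167, 0.112], 0.63)]
0.86 1112 ((236.5, 235.5), (45.0, 39.0), 90.0)
0.56 947 ((379.68756103515625, 214.12709045410156), (53.20378875732422, 42.34315490722656), 88.09085083007812)
basket1 [([0.435, -0.19, -0.0], 0.91), ([0.647, 0.165, 0.116], 0.69), ([0.308, 0.277, -0.002], 0.56), ([0.537, 0.366, 0.001], 0.42)]
basket2 [([0.435, -0.19, -0.0], 0.91), ([0.647, 0.165, 0.116], 0.69), ([0.308, 0.277, -0.002], 0.56), ([0.537, 0.366, 0.001], 0.42)]
0.68 568 ((386.5577697753906, 218.33486938476562), (31.285066604614258, 19.51111602783203), 35.21759796142578)
0.54 320 ((283.7846374511719, 151.2230987548828), (30.8846492767334, 23.070457458496094), 7.125016689300537)
[122.0, 93.0, 4.0] [0.1, -0.0, 9.0] rows>=3.1
[165.0, 72.0, 20.0] [0.0, -0.0, 12.0] rows>=3.6
```

View pics/t7.png

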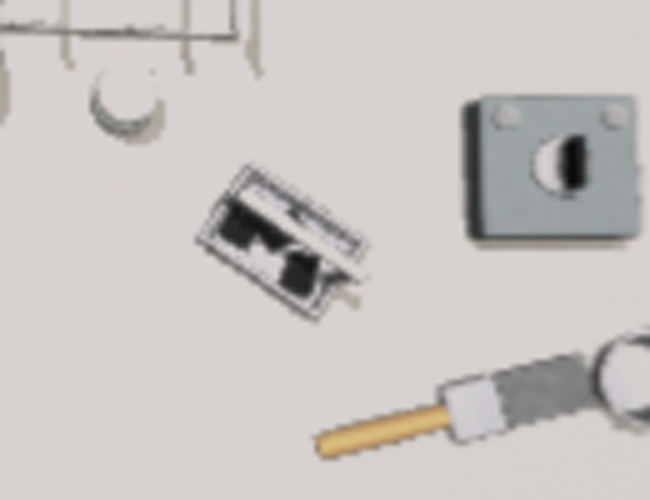

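The second basket stands where it was, its bar running (228,190)–(370,280) in the crop (yaw about −31.5°).

```bash
python3 -m inch '[0.3,122,93,4,0,0,9, 0.3,122,93,4,0,0,9, 0.3,122,93,4,0,0,9, 0.3,122,93,4,0,0,9]'
python3 -m inch '[0.3,165,72,20,0,0,12, 0.3,165,72,20,0,0,12, 0.3,165,72,20,0,0,12, 0.3,165,72,20,0,0,12, 0.3,165,72,20,0,0,12]'
python3 - <<'E'
from h import *
s=ctrl.snapshot("scene")
print([(np.round(d["location"],3).tolist(),round(d["p"],2)) for d in ctrl.mark_of(s,"basket1")[:4]])
chain((.436,-.191,.35,-121.5),(.436,-.191,.290,-121.5))
E
```

```text
clock: 17.2
tool_pos: [0.5463, 0.0466, 0.4814]
orientation: [-180.0, 0.0, -100.1]
force: [1.2, 0.9, 0.3]
opening: 0.0529
gripper_force: 0.0
clock: 17.7
tool_pos: [0.4477, -0.1023, 0.4606]
orientation: [180.0, -0.0, -112.1]
force: [0.3, -0.3, 0.2]
opening: 0.0619
gripper_force: 0.0
[([0.644, 0.165, 0.112], 0.91), ([0.44, -0.194, 0.003], 0.78), ([0.546, 0.375, 0.144], 0.3)]
[89.0, -21.0, 111.0] [-0.0, 0.0, 9.4] rows>=2.9
[0.0, -0.0, 60.0] [0.0, 0.0, 0.0] rows>=1.2
```

```bash
python3 -m inch '[0.3,89,-21,111,0,0,9.4, 0.3,89,-21,111,0,0,9.4, 0.3,89,-21,111,0,0,9.4, 0.3,89,-21,111,0,0,9.4]'
python3 -m inch '[0.3,0,0,25,0,0,0, 0.3,0,0,45,0,0,0, 0.3,0,0,60,0,0,0, 0.3,0,0,60,0,0,0]'
python3 -m inch '[1,0,0,0,0,0,0, 1,0,0,0,0,0,0, 1,0,0,0,0,0,0, 1,0,0,0,0,0,0, 1,0,0,0,0,0,0]'
python3 -m inch '[1,0,0,0,0,0,0, 1,0,0,0,0,0,0, 1,0,0,0,0,0,0, 1,0,0,0,0,0,0]'
python3 -m inch '[1,0,0,-20,0,0,0, 1,0,0,-50,0,0,0, 1,0,0,-90,0,0,0, 1,0,0,-130,0,0,0, 1,0,0,-165,0,0,0]'
python3 -m inch '[1,0,0,0,0,0,0, 1,0,0,0,0,0,0]'
python3 - <<'E'
from h import *
for n in("scene","top"):
  s=ctrl.snapshot(n)
  for th in("basket1","hook1"): print(th,[(np.round(d["location"],3).tolist(),round(d["p"],2)) for d in ctrl.mark_of(s,th)[:4]])
chain((.52,-.116,.450,-91),(.640,-.116,.445,-91))
E
```

```text
clock: 18.2
tool_pos: [0.435, -0.1915, 0.3448]
orientation: [179.5, -0.2, -121.5]
force: [-0.4, -0.4, 0.1]
opening: 0.0618
gripper_force: 0.0
clock: 18.6
tool_pos: [0.4367, -0.1895, 0.2883]
orientation: [179.8, -0.1, -121.3]
force: [-0.2, -0.4, -0.1]
opening: 0.0611
gripper_force: 0.0
clock: 19.1
tool_pos: [0.4362, -0.1905, 0.2901]
orientation: [-180.0, 0.0, -121.4]
force: [0.3, 0.0, -0.1]
opening: 0.0268
gripper_force: 0.0
clock: 19.5
tool_pos: [0.4361, -0.1905, 0.2896]
orientation: [180.0, -0.0, -121.4]
force: [0.4, 0.5, -1.2]
opening: 0.0095
gripper_force: 29.8
clock: 20.0
tool_pos: [0.4357, -0.1904, 0.4564]
orientation: [-180.0, 0.0, -121.4]
force: [1.7, -0.2, -2.9]
opening: 0.0096
gripper_force: 29.8
clock: 20.2
tool_pos: [0.4358, -0.1903, 0.4545]
orientation: [-180.0, 0.1, -121.4]
force: [-0.4, 0.4, -3.5]
opening: 0.0094
gripper_force: 29.8
basket1 [([0.644, 0.169, 0.11], 0.82), ([0.439, -0.188, 0.167], 0.57)]
hook1 [([0.64, 0.026, 0.242], 0.95), ([0.637, -0.116, 0.243], 0.89), ([0.537, 0.367, 0.004], 0.65), ([0.643, 0.168, 0.246], 0.57)]
basket1 [([0.648, 0.166, 0.115], 0.62)]
hook1 [([0.641, -0.114, 0.244], 0.86), ([0.644, 0.169, 0.244], 0.84), ([0.638, 0.026, 0.241], 0.72)]
[-107.0, -33.0, 3.0] [0.1, -0.0, -30.4] rows>=3.5
[-2.0, -120.0, 5.0] [0.0, 0.0, 0.0] rows>=2.4
```

```bash
python3 -m inch '[1,-107,-33,3,0,0,-30.4, 1,-107,-33,3,0,0,-30.4, 1,-107,-33,3,0,0,-30.4, 1,-107,-33,3,0,0,-30.4, 1,-107,-33,3,0,0,-30.4]'
python3 -m inch '[1,-2,-25,2,0,0,0, 1,-2,-50,3,0,0,0, 1,-2,-75,4,0,0,0, 1,-2,-100,5,0,0,0, 1,-2,-120,5,0,0,0]'
python3 -m inch '[1,0,0,0,0,0,0, 1,0,0,0,0,0,0]'
python3 - <<'E'
from h import *
for n in("scene","top"):
  s=ctrl.snapshot(n)
  for th in("basket1","hook1"): print(th,[(np.round(d["location"],3).tolist(),round(d["p"],2)) for d in ctrl.mark_of(s,th)[:4]])
  if n=="scene": save(s,"sc8.png",(120,280,200,400),4)
E
```

```text
clock: 21.0
tool_pos: [0.5205, -0.1158, 0.4506]
orientation: [179.9, -0.0, -90.9]
force: [-0.1, 0.5, -2.4]
opening: 0.0095
gripper_force: 30.0
clock: 21.5
tool_pos: [0.641, -0.1168, 0.4458]
orientation: [179.9, -0.0, -91.2]
force: [-1.0, -0.4, -2.0]
opening: 0.0099
gripper_force: 30.0
clock: 21.7
tool_pos: [0.64, -0.1167, 0.4456]
orientation: [179.9, -0.0, -91.1]
force: [-0.9, 0.6, -2.1]
opening: 0.0096
gripper_force: 30.0
basket1 [([0.646, 0.167, 0.111], 0.9), ([0.639, -0.121, 0.155], 0.79)]
hook1 [([0.64, 0.027, 0.242], 0.79), ([0.636, -0.113, 0.243], 0.69), ([0.645, 0.168, 0.245], 0.62)]
basket1 [([0.636, -0.12, 0.156], 0.55), ([0.644, 0.168, 0.114], 0.54)]
hook1 [([0.639, -0.114, 0.248], 0.96), ([0.644, 0.168, 0.247], 0.84), ([0.644, 0.026, 0.242], 0.64)]
```

View pics/sc8.png

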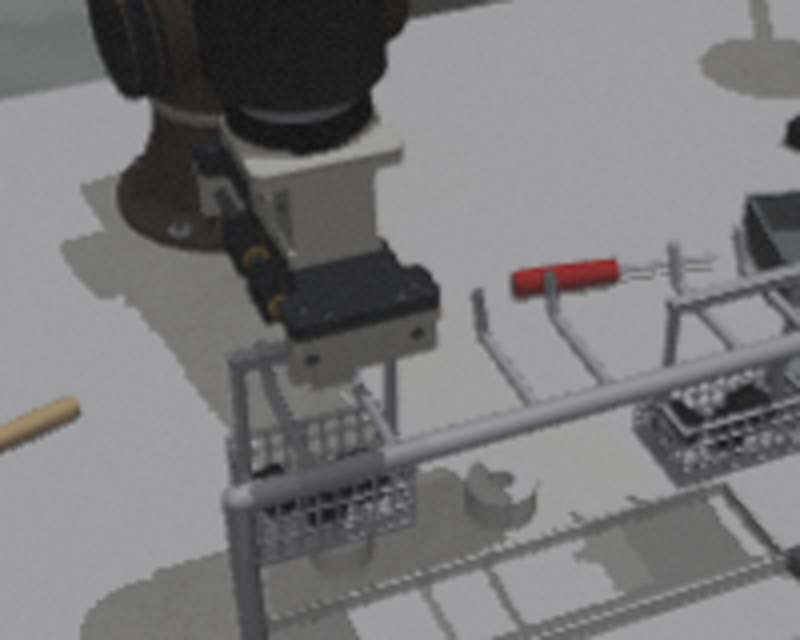

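Both prongs pass through the handle opening. The basket sits about 5 mm too far to −y, so I correct that and lower it.

```bash
python3 -m inch '[1,-5,0,6,0,0,0, 1,-5,0,16,0,0,0, 1,-5,0,26,0,0,0, 1,-5,0,34,0,0,0, 1,-5,0,38,0,0,0]'
python3 -m inch '[1,0,0,2,0,0,0, 1,0,0,2,0,0,0]'
python3 -m inch '[1,0,0,2,0,0,0, 1,0,0,2,0,0,0]'
```

```text
clock: 22.5
tool_pos: [0.6399, -0.1114, 0.4069]
orientation: [179.9, -0.0, -91.0]
force: [0.7, -0.6, -2.9]
opening: 0.0095
gripper_force: 30.0
clock: 22.7
tool_pos: [0.6402, -0.1114, 0.4064]
orientation: [180.0, -0.0, -91.0]
force: [-0.4, 0.5, -2.1]
opening: 0.01
gripper_force: 30.0
clock: 22.9
tool_pos: [0.6402, -0.1114, 0.4047]
orientation: [-180.0, 0.0, -91.0]
force: [-0.2, 0.1, -2.2]
opening: 0.0095
gripper_force: 30.0
```

```bash
python3 -m inch '[1,0,0,2,0,0,0, 1,0,0,2,0,0,0]'
python3 -m inch '[1,0,0,1,0,0,0, 1,0,0,1,0,0,0]'
```

```text
clock: 23.1
tool_pos: [0.6402, -0.1115, 0.4038]
orientation: [-179.9, -0.0, -91.0]
force: [-2.0, 0.6, 2.6]
opening: 0.0098
gripper_force: 30.0
clock: 23.3
tool_pos: [0.6402, -0.1115, 0.4034]
orientation: [-179.9, -0.0, -91.0]
force: [-2.8, 0.7, 7.5]
opening: 0.0096
gripper_force: 30.0
```

Contact with the prongs, so I release, lift straight up and check.

```bash
python3 -m inch '[0.7,0,0,0,0,0,0, 0.7,0,0,0,0,0,0, 0.7,0,0,0,0,0,0, 0.7,0,0,0,0,0,0, 0.7,0,0,0,0,0,0]'
python3 -m inch '[0.7,0,0,-10,0,0,0, 0.7,0,0,-25,0,0,0, 0.7,0,0,-50,0,0,0, 0.7,0,0,-80,0,0,0, 0.7,0,0,-80,0,0,0]'
python3 - <<'E'
from h import *
for n in("top","scene"):
  s=ctrl.snapshot(n)
  for th in("basket1","key_bow","lever_bar"): print(th,[(np.round(d["location"],3).tolist(),round(d["p"],2)) for d in ctrl.mark_of(s,th)[:4]])
  if n=="top":
    k=s["frame"][180:230,410:470]
    for d in ctrl.trace(s,"key_bow")[:2]:
      v,u=np.nonzero(d["pixels"]); print(d["p"],len(u),cv2.minAreaRect(np.c_[u,v].astype(np.float32)))
a=cv2.resize(k,(480,400),interpolation=2); b=cv2.resize(s["frame"][230:310,140:216],(380,400),interpolation=2)[:,:300]
c=cv2.resize(s["frame"][200:280,210:370],(780,390)[:2],interpolation=2)[:200] if 0 else None
cv2.imwrite("pics/k9.png",np.hstack([a,b])[:,:,::-1])
chain((.57,-.25,.44,-110),(.494,-.383,.40,-140),(.494,-.383,.33,-180))
E
```

```text
clock: 23.8
tool_pos: [0.6402, -0.1114, 0.4014]
orientation: [180.0, -0.0, -91.0]
force: [-1.0, -0.8, 0.8]
opening: 0.0262
gripper_force: 0.0
clock: 24.3
tool_pos: [0.6407, -0.1117, 0.4875]
orientation: [-179.5, -0.0, -91.0]
force: [0.1, -0.4, 0.2]
opening: 0.0261
gripper_force: 0.0
basket1 [([0.647, 0.167, 0.113], 0.66), ([0.637, -0.107, 0.113], 0.62)]
key_bow [([0.496, -0.383, 0.091], 0.39)]
lever_bar [([0.548, 0.373, 0.144], 0.48)]
0.59 51 ((443.5, 202.5), (9.0, 5.0), 90.0)
0.59 84 ((268.5204772949219, 152.674072265625), (21.089845657348633, 7.419419288635254), 83.2901611328125)
basket1 [([0.645, 0.173, 0.115], 0.83), ([0.64, -0.113, 0.113], 0.61)]
key_bow [([0.698, 0.023, -0.0], 0.67), ([0.491, -0.384, 0.086], 0.58)]
lever_bar [([0.546, 0.376, 0.146], 0.58)]
[140.0, 68.0, 41.0] [0.1, -0.0, 19.0] rows>=3.2
[151.0, 26.0, 40.0] [0.0, -0.0, 30.0] rows>=3.5
[0.0, -0.0, 70.0] [0.0, -0.0, 40.0] rows>=4.7
```

View pics/k9.png

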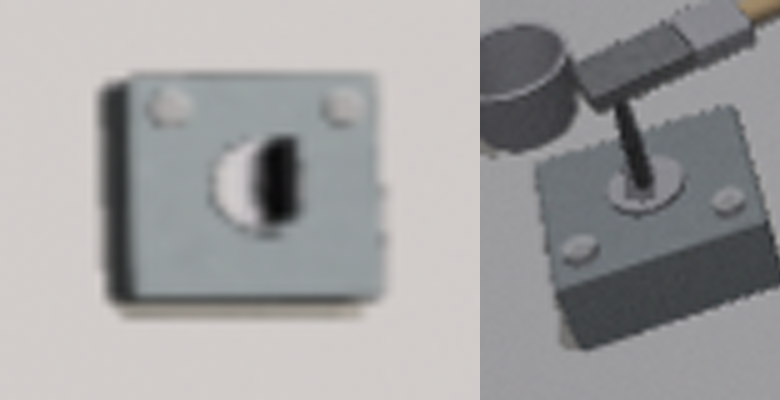

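Both baskets hang. The key bow is upright and its long side runs along world x, at about (283,180) in the left crop. I go above it.

```bash
python3 -m inch '[0.5,140,68,41,0,0,19, 0.5,140,68,41,0,0,19, 0.5,140,68,41,0,0,19, 0.5,140,68,41,0,0,19, 0.5,140,68,41,0,0,19]'
python3 -m inch '[0.5,151,26,40,0,0,30, 0.5,151,26,40,0,0,30, 0.5,151,26,40,0,0,30, 0.5,151,26,40,0,0,30, 0.5,151,26,40,0,0,30]'
python3 -m inch '[0.5,0,0,70,0,0,40, 0.5,0,0,70,0,0,40, 0.5,0,0,70,0,0,40, 0.5,0,0,70,0,0,40, 0.5,0,0,70,0,0,40]'
python3 - <<'E'
from h import *
for n in("top","scene"):
  s=ctrl.snapshot(n)
  for th in("basket1","key_bow"): print(th,[(np.round(d["location"],3).tolist(),round(d["p"],2)) for d in ctrl.mark_of(s,th)[:3]])
print(ctrl.get_obs()["joint_pos"].round(1))
save(s,"s10.png",(190,300,120,230),5)
chain((.494,-.383,.251,-180))
E
```

```text
clock: 25.25
tool_pos: [0.5687, -0.2518, 0.44]
orientation: [179.9, -0.0, -110.1]
force: [0.3, -0.3, 0.1]
opening: 0.0437
gripper_force: 0.0
clock: 25.75
tool_pos: [0.4935, -0.3839, 0.4002]
orientation: [180.0, -0.0, -140.1]
force: [-0.4, 0.1, 0.4]
opening: 0.0437
gripper_force: 0.0
clock: 26.25
tool_pos: [0.4954, -0.3817, 0.3311]
orientation: [-180.0, 0.0, 180.0]
force: [0.3, 0.2, 0.4]
opening: 0.0441
gripper_force: 0.0
basket1 [([0.647, 0.164, 0.115], 0.88), ([0.638, -0.11, 0.112], 0.83)]
key_bow []
basket1 [([0.641, -0.112, 0.114], 0.58)]
key_bow [([0.492, -0.385, 0.091], 0.65), ([0.64, 0.026, 0.245], 0.61), ([0.534, 0.053, 0.0], 0.52)]
[-19.9  19.  -11.7   0.  -59.3 -69.9]
[0.0, -0.0, 80.0] [-0.0, 0.0, 0.3] rows>=1.6
```

View pics/s10.png

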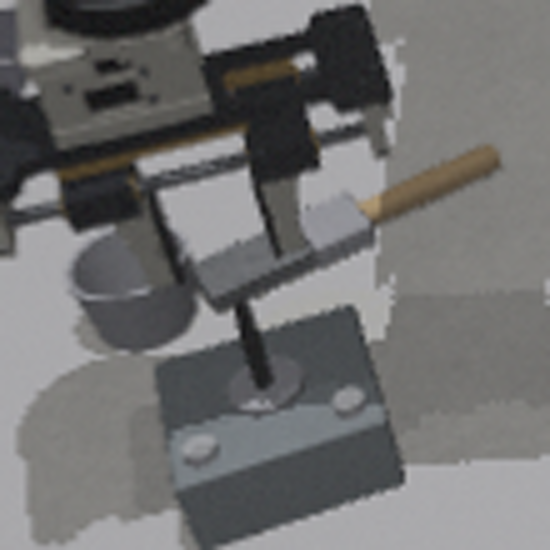

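The fingers are either side of the bow at (250,340), so I descend and grip.

```bash
python3 -m inch '[0.5,0,0,25,0,0,0, 0.5,0,0,45,0,0,0, 0.5,0,0,65,0,0,0, 0.5,0,0,79,0,0,0, 0.5,0,0,79,0,0,0]'
python3 -m inch '[0.8,0,0,0,0,0,0, 0.8,0,0,0,0,0,0, 0.8,0,0,0,0,0,0, 1,0,0,0,0,0,0, 1,0,0,0,0,0,0]'
python3 -m inch '[1,0,0,0,0,0,0, 1,0,0,0,0,0,0, 1,0,0,0,0,0,0]'
```

```text
clock: 27.05
tool_pos: [0.4932, -0.3828, 0.2496]
orientation: [179.9, -0.2, -179.9]
force: [0.3, -0.0, 0.5]
opening: 0.0439
gripper_force: 0.0
clock: 27.55
tool_pos: [0.4938, -0.3835, 0.2523]
orientation: [-180.0, 0.0, -180.0]
force: [-2.4, -13.1, -2.8]
opening: 0.0097
gripper_force: 7.1
clock: 27.85
tool_pos: [0.4937, -0.3842, 0.2523]
orientation: [-179.9, 0.0, -180.0]
force: [-1.1, -6.0, -0.2]
opening: 0.008
gripper_force: 30.0
```

```bash
python3 -m inch '[1,0,-1,0,0,0,7, 1,0,-1,0,0,0,14, 1,0,-1,0,0,0,21, 1,0,-1,0,0,0,28, 1,0,-1,0,0,0,35]'
python3 -c "from plant import ctrl;o=ctrl.get_obs();print(o['moment'],o['joint_pos'])"
```

```text
clock: 28.35
tool_pos: [0.4936, -0.385, 0.2523]
orientation: [-179.9, 0.1, 144.7]
force: [-1.6, -5.8, 0.0]
opening: 0.0079
gripper_force: 30.0
[-1.95838209  0.53850471  0.08986942] [-2.00865869e+01  2.35660697e+01 -1.64749032e+01  9.36124546e-02
 -4.99100957e+01 -1.05231537e+02]
```

```bash
python3 -m inch '[1,0,0,0,0,0,7, 1,0,0,0,0,0,14, 1,0,0,0,0,0,19, 1,0,0,0,0,0,21, 1,0,0,0,0,0,21]'
python3 -m inch '[1,0,0,0,0,0,1, 1,0,0,0,0,0,1]'
python3 - <<'E'
from h import *
o=ctrl.get_obs();print(o['moment'])
s=ctrl.snapshot("scene"); save(s,"s11.png",(190,300,120,230),5)
E
```

```text
clock: 28.85
tool_pos: [0.4934, -0.3852, 0.2523]
orientation: [-179.9, 0.1, 124.0]
force: [-2.7, -6.1, 1.1]
opening: 0.0078
gripper_force: 30.0
clock: 29.05
tool_pos: [0.4935, -0.3852, 0.2523]
orientation: [-179.9, 0.1, 123.0]
force: [-1.9, -6.3, 0.3]
opening: 0.0078
gripper_force: 30.1
[-2.31202464  0.73957055  0.48070426]
```

View pics/s11.png

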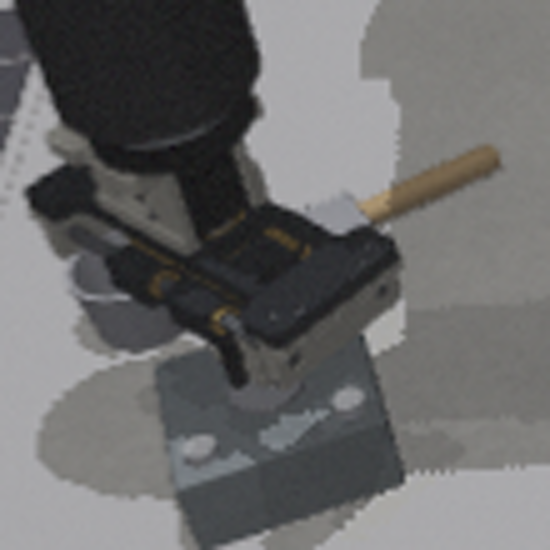

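The gripper still holds the bow and has turned 57°. The moment has jumped, so the key is at its stop. I hold there, turn back and release.

```bash
python3 -m inch '[1,0,0,0,0,0,0, 1,0,0,0,0,0,0, 1,0,0,0,0,0,0, 1,0,0,0,0,0,0, 1,0,0,0,0,0,0]' >/dev/null
python3 -m inch '[1,0,0,0,0,0,0, 1,0,0,0,0,0,0, 1,0,0,0,0,0,0, 1,0,0,0,0,0,0, 1,0,0,0,0,0,0]' >/dev/null
python3 -m inch '[1,0,0,0,0,0,0, 1,0,0,0,0,0,0, 1,0,0,0,0,0,0, 1,0,0,0,0,0,0, 1,0,0,0,0,0,0]' >/dev/null
python3 -m inch '[1,0,0,0,0,0,0, 1,0,0,0,0,0,0, 1,0,0,0,0,0,0, 1,0,0,0,0,0,0, 1,0,0,0,0,0,0]'
python3 -m inch '[1,0,0,0,0,0,-7, 1,0,0,0,0,0,-14, 1,0,0,0,0,0,-21, 1,0,0,0,0,0,-28, 1,0,0,0,0,0,-35]'
python3 -m inch '[1,0,0,0,0,0,-7, 1,0,0,0,0,0,-14, 1,0,0,0,0,0,-21, 1,0,0,0,0,0,-22, 1,0,0,0,0,0,-22]'
python3 -c "from plant import ctrl;o=ctrl.get_obs();print(o['moment'])"
python3 -m inch '[0.6,0,0,0,0,0,0, 0.6,0,0,0,0,0,0, 0.6,0,0,0,0,0,0, 0.6,0,0,0,0,0,0, 0.6,0,0,0,0,0,0]'
python3 -m inch '[0.6,0,0,-20,0,0,0, 0.6,0,0,-50,0,0,0, 0.6,0,0,-90,0,0,0, 0.6,0,0,-130,0,0,0, 0.6,0,0,-130,0,0,0]'
python3 - <<'E'
from h import *
for n in("top","scene"):
  s=ctrl.snapshot(n)
  for th in("basket1","lever_bar","key_bow","test_top","jar","reel","tin"): print(th,[(np.round(d["location"],3).tolist(),round(d["p"],2)) for d in ctrl.mark_of(s,th)[:3]])
save(s,"s12.png")
E
```

```text
clock: 31.1
tool_pos: [0.4934, -0.3852, 0.2523]
orientation: [-179.9, 0.1, 123.1]
force: [-2.3, -6.4, 0.9]
opening: 0.0077
gripper_force: 30.1
clock: 31.6
tool_pos: [0.4937, -0.3849, 0.2523]
orientation: [-180.0, 0.1, 158.3]
force: [-1.2, -3.4, 1.4]
opening: 0.0077
gripper_force: 30.0
clock: 32.1
tool_pos: [0.4938, -0.3845, 0.2522]
orientation: [-180.0, 0.0, 179.9]
force: [-0.7, -2.2, 3.9]
opening: 0.008
gripper_force: 30.0
[-0.72441741  0.37568385 -0.01813   ]
clock: 32.6
tool_pos: [0.4937, -0.3841, 0.2515]
orientation: [180.0, -0.0, 180.0]
force: [-1.0, -0.6, -0.3]
opening: 0.0339
gripper_force: 0.0
clock: 33.1
tool_pos: [0.4948, -0.385, 0.3882]
orientation: [-179.7, 0.5, -179.9]
force: [0.3, -0.4, 0.6]
opening: 0.035
gripper_force: 0.0
basket1 [([0.645, 0.167, 0.115], 0.84), ([0.636, -0.109, 0.112], 0.61), ([0.64, -0.114, 0.243], 0.29)]
lever_bar [([0.552, 0.374, 0.144], 0.57)]
key_bow [([0.644, 0.025, 0.242], 0.58)]
test_top [([0.471, 0.426, 0.099], 0.45)]
jar [([0.537, -0.083, -0.003], 0.69), ([0.307, 0.274, -0.0], 0.61)]
reel [([0.538, 0.052, 0.001], 0.49)]
tin [([0.344, -0.448, -0.001], 0.62), ([0.363, 0.458, 0.002], 0.61), ([0.639, -0.112, 0.113], 0.57)]
basket1 [([0.639, -0.114, 0.112], 0.79), ([0.644, 0.166, 0.115], 0.76)]
lever_bar [([0.546, 0.378, 0.142], 0.61)]
key_bow [([0.495, -0.387, 0.088], 0.5)]
test_top [([0.469, 0.426, 0.103], 0.49), ([0.538, 0.366, 0.001], 0.29)]
jar [([0.544, -0.083, -0.002], 0.62)]
reel [([0.535, 0.052, -0.005], 0.79), ([0.314, -0.321, -0.0], 0.57)]
tin [([0.342, -0.454, 0.002], 0.89), ([0.315, -0.321, 0.001], 0.44)]
```

View pics/s12.png

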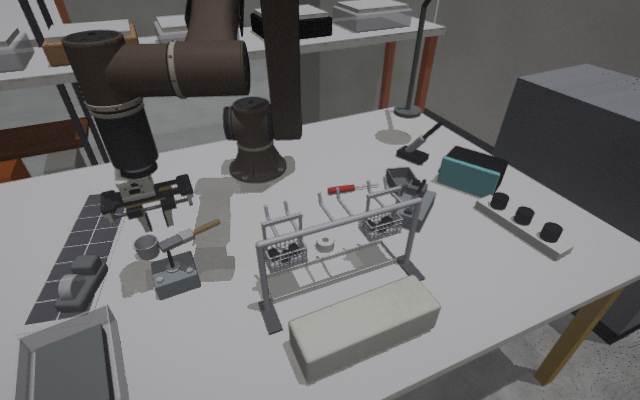

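The baskets hang at (285,250) and (382,222), the lever is up, the key at (172,258) is back at run, and nothing else on the bench has moved. Handing in.

```bash
python3 -m inch '[0.6,0,0,0,0,0,0, 0.6,0,0,0,0,0,0, 0.6,0,0,0,0,0,0]'; python3 -c "from plant import ctrl;print(ctrl.close_job())"
```

```text
clock: 34.2
tool_pos: [0.4937, -0.3842, 0.3817]
orientation: [180.0, 0.0, -180.0]
force: [0.1, 0.2, -0.4]
opening: 0.0351
gripper_force: 0.0
the job is handed in; nothing more can be done
None
```

I handed the job in at 34 s, with no verdict returned: test button pressed, lever dropped and lifted back up, both baskets on the rack, and the key held at start for over 2 s and back at run.

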